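# Stand up a fallen lantern and hang it on the free hook

## Robot

A 6-joint arm with a two-finger parallel gripper is mounted at the origin on the work surface. World frame = base frame: x ahead of the robot, y to its left, z up, the work surface at z = 0. Lengths are in m, angles in rad, forces in N, time in s.
With the tool pointing down it reaches from about 0.3 to 0.875 m from the base axis. Payload 6.4 kg.
Tool frame: the origin (TCP) lies midway between the tips of the shut fingers; the grasp point (between the pads) lies 19 mm behind it; z points along the fingers, y is the line along which they close (so a half turn about z gives the same grasp; the last joint's range is limited). The gripper opens to 85 mm and grips with 20 to 120 N. Pads are 22 mm wide; open, the fingers measure 114 mm over their backs; the gripper's body (76 mm by 85 mm) begins 54 mm behind the grasp point. The pads swing forward as they close: fully open they stand 13 mm farther back than shut.
Start: joints at [1.05, 0.181, 1.607, -0, 1.354, -0.206], TCP at [0.178, 0.547, 0.231] pointing down, gripper open.
Joint ranges: [-2.99, 2.99], [-0.89, 2.07], [0.3, 2.58], [-1.14, 4.28], [0, 2.63], [-3.12, 3.12]. Speed limits (rad/s): [2.57, 2.57, 3.01, 3.14, 3.14, 3.14].

## Interface

Orientations are given as a unit quaternion [w, x, y, z].
In Python, from bench import * gives the robot as it stands.
- The arm moves only by the tool play_rows, never from a script. Its argument "plan" is a list of rows, each a list of 3 entries, a list of its own where there are three numbers: the finger opening in mm, from 0 to 85.4, then the shift along the tool's x, y, z normalised to -1 to 1, where 1 is 40 cm, then the turn about the tool's z normalised to -1 to 1, where 1 is pi rad. A call has 1 to 10 rows; each row is the pose to reach, as a shift and turn from the pose commanded when the call began, along the tool's axes at that moment, turning the shorter way round; what a row does not reach only later rows make up. A row lasts 1/10 s, in which the tool goes at most 50 mm and 8.59 degrees, less where a joint would pass 70% of its speed; a pose out of reach is approached as far as the arm can. A call with a number of a shift or a turn outside -1 to 1 is refused whole. A call with a gripper value outside its range is refused whole. The fingers move at their own pace and stop on an object; the grip force is fixed at half the most. Time passes only in rows, so rows that repeat a pose let the fingers close. It gives the time, the measured TCP pose, the force, the opening and the grip force at its end, in the units of the state.
- get_obs(): the state, without advancing time (a new reading comes with each control period).
- camera(name): name is "side" or "top" or "wrist"; returns a dict with "image" (480x640x3 uint8, red, green, blue), "range_z" (480x640 float32, m along the optical axis (not along the pixel's ray), 0 where there is no reading), "intrinsics" (3x3 intrinsics, pixels), "k1" (the pictures are not rectified: a ray, as slopes to the right and down, at radius r is drawn at 1 + k1 r^2 times it, then the intrinsics apply), "rvec" (rotation vector, rad) and "tvec" (3), from world to camera coordinates, as OpenCV has them; the wrist camera has in their place "T_tool_cam" (4x4, takes a point from camera to tool coordinates, whose origin is the TCP and whose axes are the flange's). Camera axes: x right, y down, z forward; pixel columns grow to the right and rows downward; lengths in m; the calibration is good to about 2 mm. A picture is of the moment at which its call begins: read the wrist's pose just before it.
- hand_in(): hands the job in; it is judged then, once.
Trained networks look in a picture, given as the dict that the camera call returned (one of the last four; its "shot" number tells which), for a name from the list of things; names that differ only in an ending like _2 or _b are one class to them, and where a whole thing is asked for, a point or a joint stands for the part that bears it (a point fixed in the world has none). Each returns a list of dicts, best first, with "conf" (0 to 1); they miss things now and then, are a little off and sometimes report something else, mostly with a low value. They report only what shows in the picture. A call takes as long as a camera call.
- search_frame(picture, label): "rect" ([centre column, centre row, width, height] in pixels, round what is visible of it).
- masks_of(picture, label): "mask" (480x640 bool, what is visible of it) and "rect" ([centre column, centre row, width, height] in pixels, round what is visible of it).
The state is a dict: "time_s": time; "q": joint angles; "dq": joint speeds; "joint_efforts": joint torques, N m; "eef_pos": TCP position; "eef_rot": TCP orientation; "wrist_force": force on the tool from outside, world axes, zero at the start; "torque": the same for the moment, N m; "opening": opening from 0.0 (shut) to 1.0 (fully open); "grasp_force": force on a finger pad.
Only numpy, scipy, OpenCV 4.12 (cv2) and the standard library are available. Lean on these libraries where they do the work, as an engineer would, in place of code of your own. Each camera call takes 0.05 s, during which the arm holds its last target. There are 200 camera calls.

## Task

The green lantern has fallen on its side on the patio table: first stand it upright on its base on the table and let go of it completely, then take it again and hang it by its loop on the one free hook of the wooden rack, leaving it hanging still. Leave the things already hanging, and everything else on the table, where they are.

Things in the scene. Friction and masses are not known exactly. Their poses are not given: they have to be found in the camera images.
- lantern: the fallen lantern, green metal and glass, 0.35 kg: a box 62 x 62 x 108 mm (x, y, z) with a dark loop on top, 170 mm in all. Origin: centre of its base; z runs from base to loop. It starts lying flat on a side: z and x level, origin 31 mm above the table, the loop flat and clear of the table. Mass centre about 50 mm above the base
- loop_bar (a point): middle of the top bar of that lantern's loop, on the bar's axis (lantern x = y = 0, z = 165 mm). The loop is a 10 mm round bar in the lantern's x-z plane, 64 mm wide outside; its straight top bar runs along x, 32 mm long; the opening under it is 44 mm wide and 52 mm high (lantern z = 108 to 160 mm)
- rack: fixed wooden rack; origin on the table under the middle of its cross bar, which runs along y (30 mm thick, 193 to 233 mm high) on posts 400 mm apart. Three steel hooks point to its -x, to the robot: 10 mm bars, axis level 240 mm high from x = -30 to -105 mm, then the tip turns up, ending at x = -119 mm, 263 mm high. Nothing of the rack is higher
- hook0 (a point): top surface of the level part of the hook at the rack's +y side (rack x = -72, y = +130, z = 245 mm); axes as the rack's; a hung loop's bar axis rests 5 mm above it
- hook1 (a point): the same point of the middle hook (rack y = 0)
- hook2 (a point): the same point of the hook at the rack's -y side (rack y = -130 mm)
- twin: a lantern like the fallen one, already hanging on one of the hooks (which one varies); same size and axes, origin at the centre of its base, 85 mm above the table
- trowel: a hand trowel 210 mm long, wooden handle, steel blade 58 mm wide, already hanging by its loop, blade down, on another hook (which one varies). Origin: the blade's lower end, 45 mm above the table, below its hook
- ashtray: amber glass bowl 100 mm across, 30 mm high, standing on the table; origin under its centre; to be left alone
- flowerpot: dark flowerpot 104 mm across, 92 mm high, plant to 145 mm; origin under its centre; to be left alone
- water_bottle: upright bottle 66 mm across, 190 mm high; origin under its centre; to be left alone
- phone: black phone lying flat, 55 x 105 x 14 mm (x, y, z); origin under its centre; to be left alone
- mug: white mug 80 mm across, 90 mm high, upright; origin under its centre; to be left alone
- brush: hand brush lying flat, 190 mm long; origin under its middle; to be left alone

How it is judged:
On the way:
1. the fallen lantern stands upright on its base on the table, still and let go by the fingers (angle between lantern's own z axis and vertical below 0.08 rad and height (world z) of lantern between -0.004 and 0.008 m and linear speed of lantern below 0.03 m/s and contact force between the fingers and lantern below 0.1 N), for 0.3 s.
At the end, for the whole second after the job is handed in: The fallen lantern hangs by its loop on the free hook: bar middle within 30 mm sideways of it, between cross bar and tip, at most 20 mm above its top; within 0.45 rad of upright, slower than 0.1 m/s, over 90 mm from twin and trowel, which moved less than 50 mm (((x of loop_bar in the frame of hook0 between -0.036 and 0.05 m and y of loop_bar in the frame of hook0 between -0.03 and 0.03 m and z of loop_bar in the frame of hook0 between -0.004 and 0.02 m) or (x of loop_bar in the frame of hook1 between -0.036 and 0.05 m and y of loop_bar in the frame of hook1 between -0.03 and 0.03 m and z of loop_bar in the frame of hook1 between -0.004 and 0.02 m) or (x of loop_bar in the frame of hook2 between -0.036 and 0.05 m and y of loop_bar in the frame of hook2 between -0.03 and 0.03 m and z of loop_bar in the frame of hook2 between -0.004 and 0.02 m)) and horizontal distance between loop_bar and twin above 0.09 m and horizontal distance between loop_bar and trowel above 0.09 m and angle between lantern's own z axis and vertical below 0.45 rad and linear speed of lantern below 0.1 m/s and distance of each of twin, trowel from where it was at the start of the episode below 0.05 m); the robot touches nothing.
It fails at once if the twin lantern or the trowel is pushed more than 80 mm from where it hung (distance of any of twin, trowel from where it was at the start of the episode above 0.08 m).
It fails at once if the ashtray, flowerpot, bottle, phone, mug or brush is pushed more than 30 mm (distance of any of ashtray, flowerpot, water_bottle, phone, mug, brush from where it was at the start of the episode above 0.03 m).
It also fails if it takes over 67 s, if anything falls off the work surface, if the arm or the gripper's body presses on something with over 40 N, if the wrist force passes 120 N, or if a joint passes its speed limit or range.

## Working session

There is one attempt and no reset: what is moved stays moved. The work goes in short steps, Python scripts to look and compute and a tool call to move; the robot and the scene stay as the last step left them, time stands still between calls to the robot, and variables do not carry over. Pictures are saved under pics/ and viewed, at most 10 in all, crops included, and the job is handed in when it is done.

Besides the shell and the picture viewer there is one more tool, called after "Request:" as a command line: name --argument value ..., lists and objects as JSON in quotes. play_rows: Moves the arm, as the interface text tells. Its arguments: {"type":"object","properties":{"plan":{"type":"array","items":{"type":"array"}}},"required":["plan"]}

```bash
mkdir -p pics
cat > h.py <<'E'
import numpy as np, cv2
from scipy.spatial.transform import Rotation as R
from bench import *
def pts(c, mask=None, T=None):
    """world points of the pixels in mask"""
    z=c["range_z"]; m=z>0
    if mask is not None: m=m&mask
    v,u=np.nonzero(m); K=c["intrinsics"]
    n=cv2.undistortPoints(np.stack([u,v],1).astype(np.float64)[:,None],K,np.array([c["k1"],0,0,0.]))[:,0]
    Z=z[m]; p=np.c_[n*Z[:,None],Z]
    if T is not None: return p@T[:3,:3].T+T[:3,3]
    Rm=cv2.Rodrigues(np.array(c["rvec"],float))[0]
    return (p-np.array(c["tvec"]).ravel())@Rm
def save(c,n): cv2.imwrite(f"pics/{n}.png",c["image"][:,:,::-1])
E
python3 - <<'E'
from h import *
np.set_printoptions(precision=3,suppress=True)
print(get_obs())
im=[]
for n in("side","top"):
    c=camera(n); im.append(c["image"]); print(n,c["k1"],c["tvec"])
    for l in("lantern","twin","trowel","rack","ashtray","flowerpot","water_bottle","phone","mug","brush"):
        for d in masks_of(c,l)[:2]:
            p=pts(c,d["mask"])
            if len(p): print(l,round(d["conf"],2),np.round(d["rect"]),np.percentile(p,[3,50,97],axis=0).round(3).tolist())
    save(c,n+"0")
E
```

```text
{'time_s': 0.0, 'q': array([ 1.05 ,  0.182,  1.608, -0.   ,  1.354, -0.206]), 'dq': array([ 0.   , -0.   , -0.   , -0.002, -0.   , -0.001]), 'joint_efforts': array([  0.   , -44.488, -35.133,  -0.   ,   0.009,   0.   ]), 'eef_pos': array([0.178, 0.546, 0.23 ]), 'eef_rot': array([-0.   ,  0.157,  0.988, -0.001]), 'wrist_force': array([ 0.52 ,  0.679, -0.084]), 'torque': array([0.041, 0.014, 0.018]), 'grasp_force': 0.0, 'opening': 1.0028213960722303}
side -0.09831112287086649 [-0.491  0.252  1.089]
lantern 0.67 [287. 234.  33.  45.] [[0.486, 0.161, 0.005], [0.522, 0.182, 0.054], [0.565, 0.318, 0.062]]
twin 0.87 [399. 275.  37.  84.] [[0.552, -0.228, 0.091], [0.576, -0.213, 0.183], [0.616, -0.161, 0.249]]
twin 0.19 [431. 307. 120. 230.] [[0.524, -0.434, 0.01], [0.59, -0.37, 0.205], [0.741, -0.05, 0.244]]
trowel 0.84 [409. 325.  22. 101.] [[0.524, -0.34, 0.056], [0.53, -0.323, 0.172], [0.544, -0.298, 0.251]]
trowel 0.38 [416. 434. 113.  54.] [[0.432, -0.504, 0.006], [0.481, -0.423, 0.017], [0.547, -0.364, 0.021]]
rack 0.59 [429. 306. 122. 231.] [[0.524, -0.435, 0.006], [0.591, -0.366, 0.
[... 1807 characters left out ...]
4, -0.496, 0.011], [0.479, -0.414, 0.018], [0.547, -0.361, 0.023]]
flowerpot 0.55 [273. 169.  45.  51.] [[0.668, 0.079, 0.083], [0.711, 0.124, 0.093], [0.758, 0.169, 0.144]]
water_bottle 0.74 [388. 160.  32.  41.] [[0.712, -0.194, 0.004], [0.738, -0.161, 0.14], [0.772, -0.137, 0.193]]
phone 0.73 [421. 193. 191. 114.] [[0.53, -0.411, 0.002], [0.646, -0.218, 0.23], [0.745, -0.026, 0.245]]
phone 0.56 [165. 275.  40.  29.] [[0.436, 0.372, 0.008], [0.466, 0.42, 0.013], [0.497, 0.467, 0.018]]
mug 0.84 [445. 318.  47.  37.] [[0.321, -0.341, 0.001], [0.354, -0.311, 0.025], [0.392, -0.256, 0.091]]
brush 0.84 [493. 263.  60.  54.] [[0.434, -0.497, 0.011], [0.479, -0.413, 0.018], [0.548, -0.36, 0.023]]
```

Run:
```python
from h import *
np.set_printoptions(precision=3,suppress=True)
c=camera("top"); save(c,"top1")
best=lambda l,i=0: masks_of(c,l)[i]["mask"]
P=pts(c); m=(P[:,0]>.45)&(P[:,0]<.85)&(P[:,1]>-.5)&(P[:,1]<.05)&(P[:,2]>.224)&(P[:,2]<.24)
q=P[m][:,:2].astype(np.float32)
print("bar",cv2.minAreaRect(q),len(q))
m=(P[:,0]>.45)&(P[:,0]<.75)&(P[:,1]>-.5)&(P[:,1]<.05)&(P[:,2]>.240)&(P[:,2]<.27)
q=P[m]; o=np.argsort(q[:,1]); print("hooks",len(q))
for lo in np.arange(-.4,.05,.02):
    s=q[(q[:,1]>=lo)&(q[:,1]<lo+.02)]
    if len(s)>3: print(round(lo,2),len(s),s.min(0),s.max(0),s.mean(0))
l=pts(c,best("lantern"));
b=l[l[:,2]>.05][:,:2].astype(np.float32); print("body",cv2.minAreaRect(b),len(b))
a=l[(l[:,2]>.015)][:,:2].astype(np.float32); print("all",cv2.minAreaRect(a),len(a))
lo=l[(l[:,2]>.015)&(l[:,2]<.045)]; print("loop?",lo.min(0),lo.max(0),lo.mean(0),len(lo))
im=c["image"][120:360,120:520,::-1]; cv2.imwrite("pics/top1c.png",cv2.resize(im,None,fx=2,fy=2,interpolation=cv2.INTER_CUBIC))
```

```text
bar ((0.6151546239852905, -0.20705130696296692), (0.4195016026496887, 0.11965787410736084), 65.87158203125) 2797
hooks 726
-0.34 95 [ 0.525 -0.335  0.24 ] [ 0.58  -0.32   0.255] [ 0.553 -0.327  0.245]
-0.32 130 [ 0.494 -0.32   0.24 ] [ 0.558 -0.3    0.26 ] [ 0.53  -0.31   0.247]
-0.3 38 [ 0.493 -0.3    0.24 ] [ 0.547 -0.293  0.267] [ 0.513 -0.297  0.253]
-0.22 116 [ 0.574 -0.219  0.24 ] [ 0.631 -0.2    0.259] [ 0.602 -0.209  0.247]
-0.2 124 [ 0.546 -0.199  0.24 ] [ 0.607 -0.18   0.262] [ 0.581 -0.189  0.248]
-0.18 44 [ 0.546 -0.18   0.24 ] [ 0.603 -0.167  0.265] [ 0.579 -0.175  0.252]
-0.1 74 [ 0.644 -0.098  0.24 ] [ 0.684 -0.08   0.251] [ 0.665 -0.088  0.244]
-0.08 90 [ 0.599 -0.08   0.24 ] [ 0.656 -0.06   0.265] [ 0.627 -0.071  0.246]
-0.06 12 [ 0.599 -0.06   0.252] [ 0.611 -0.055  0.264] [ 0.604 -0.058  0.26 ]
body ((0.5262568593025208, 0.22140248119831085), (0.10971543192863464, 0.06211606785655022), 71.84541320800781) 1057
all ((0.5351935029029846, 0.2487758845090866), (0.16741079092025757, 0.062131285667419434), 71.72248840332031) 1267
loop? [0.482 0.161 0.015] [0.585 0.333 0.045] [0.544 0.271 0.033] 197
```

View pics/top1c.png

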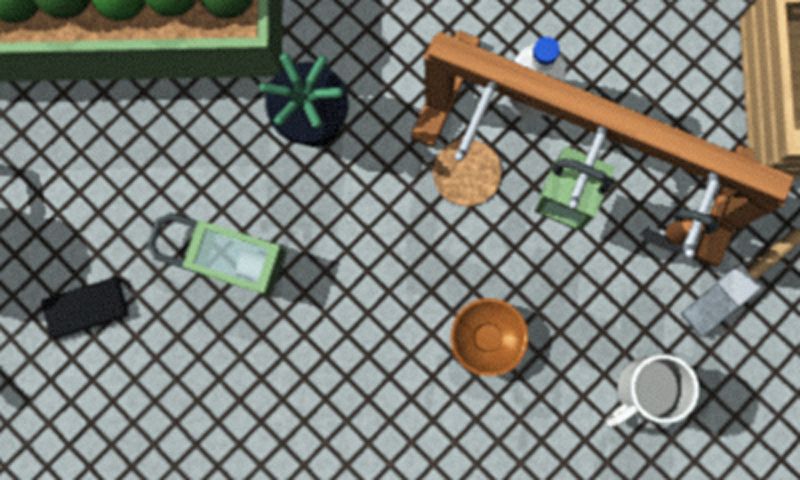

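Top view (2x crop): the fallen lantern is at (235,257) with its loop to the left. The +y hook (475,120) is free, with only a flat coaster under it. Tool y already lies along the lantern axis, so I'm going above the loop.

Request:
play_rows --plan '[[45,[-1,-0.22,0],0],[45,[-1,-0.22,0],0],[45,[-1,-0.22,0],0],[45,[-1,-0.22,0],0],[45,[-1,-0.22,0],0],[45,[-1,-0.22,0],0],[45,[-1,-0.22,0],0],[45,[-1,-0.22,0],0],[45,[-1,-0.22,0],0],[45,[-1,-0.22,0],0]]'

```text
time_s: 2.2
eef_pos: [0.5324, 0.3378, 0.2308]
eef_rot: [-0.0, 0.158, 0.987, -0.0]
wrist_force: [-0.7, 0.9, -0.1]
opening: 0.524
grasp_force: 0.0
```

```bash
cat >> h.py <<'E'
def toolT(o=None):
    o=o or get_obs(); q=o["eef_rot"]; T=np.eye(4)
    T[:3,:3]=R.from_quat([q[1],q[2],q[3],q[0]]).as_matrix(); T[:3,3]=o["eef_pos"]; return T
def wrist():
    T=toolT(); c=camera("wrist"); return c,T@np.array(c["T_tool_cam"]),T
E
python3 - <<'E'
from h import *
np.set_printoptions(precision=3,suppress=True)
c,Tc,T=wrist(); save(c,"w1"); print(T)
P=pts(c,None,Tc); m=(abs(P[:,0]-.53)<.12)&(abs(P[:,1]-.24)<.13)
P=P[m]
b=P[(P[:,2]>.045)&(P[:,2]<.075)]; print("body",cv2.minAreaRect(b[:,:2].astype(np.float32)),len(b),np.median(b[:,2]))
l=P[(P[:,2]>.02)&(P[:,2]<.075)]; print("all",cv2.minAreaRect(l[:,:2].astype(np.float32)),len(l))
d=np.array([.312,.95]);x=np.array([.95,-.312])
s=l[:,:2]@d; e=l[s>s.max()-.012]; print("bar end",s.max(), e.mean(0), e[:,2].max(), np.ptp(e[:,:2]@x))
# dominant normal-free check: outline of the loop
lo=P[(P[:,2]>.02)&(P[:,2]<.04)&(P[:,:2]@d>s.max()-.06)]; print("loop",(lo[:,:2]@x).min(),(lo[:,:2]@x).max(),"tcp",T[:2,3]@x,T[:2,3]@d)
E
```

```text
[[-0.95   0.313 -0.001  0.532]
 [ 0.313  0.95  -0.     0.338]
 [ 0.    -0.    -1.     0.231]
 [ 0.     0.     0.     1.   ]]
body ((0.5284722447395325, 0.22364330291748047), (0.1088307797908783, 0.06337914615869522), 72.05915069580078) 8848 0.05822065061110998
all ((0.5374903678894043, 0.25238391757011414), (0.16912025213241577, 0.06401056051254272), 71.97379302978516) 11345
bar end 0.4920619061172494 [0.56  0.328 0.035] 0.03838726035364565 0.05575591162975985
loop 0.39976241607085755 0.46371299756253415 tcp 0.4004259108327202 0.4870543364849449
```

Request:
play_rows --plan '[[45,[-0.078,0,0.1],0],[45,[-0.078,0,0.2],0],[45,[-0.078,0,0.3],0],[45,[-0.078,0,0.4],0],[45,[-0.078,0,0.5],0],[45,[-0.078,0,0.538],0],[0,[-0.078,0,0.538],0],[0,[-0.078,0,0.538],0],[0,[-0.078,0,0.538],0],[0,[-0.078,0,0.538],0]]'

```text
time_s: 3.25
eef_pos: [0.5623, 0.3306, 0.0186]
eef_rot: [0.002, 0.157, 0.988, 0.001]
wrist_force: [-1.6, 1.8, 3.1]
opening: 0.089
grasp_force: 58.8
```

Run:
```python
import numpy as np
for t in range(0,95,8):
    a=np.radians(t); s=165*np.cos(a)-31*np.sin(a)-165; h=165*np.sin(a)+31*np.cos(a)-31
    print(t,round(s/400,3),round(-h/400,3))
```

```text
0 0.0 -0.0
8 -0.015 -0.057
16 -0.037 -0.111
24 -0.067 -0.161
32 -0.104 -0.207
40 -0.146 -0.247
48 -0.194 -0.281
56 -0.246 -0.308
64 -0.301 -0.327
72 -0.359 -0.339
80 -0.417 -0.342
88 -0.476 -0.337
```

Request:
play_rows --plan '[[0,[0,-0.007,-0.028],0],[0,[0,-0.015,-0.057],0],[0,[0,-0.025,-0.085],0],[0,[0,-0.037,-0.111],0],[0,[0,-0.051,-0.136],0],[0,[0,-0.067,-0.161],0],[0,[0,-0.085,-0.184],0],[0,[0,-0.104,-0.207],0],[0,[0,-0.125,-0.228],0],[0,[0,-0.146,-0.247],0]]'

```text
time_s: 4.25
eef_pos: [0.5425, 0.2733, 0.1156]
eef_rot: [0.0, 0.157, 0.988, -0.0]
wrist_force: [-0.2, 0.1, -3.0]
opening: 0.089
grasp_force: 58.8
```

Run:
```python
from h import *
c=camera("side"); im=c["image"][100:300,160:400,::-1]; cv2.imwrite("pics/s2.png",cv2.resize(im,None,fx=3,fy=3))
```

```text
(no output)
```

View pics/s2.png

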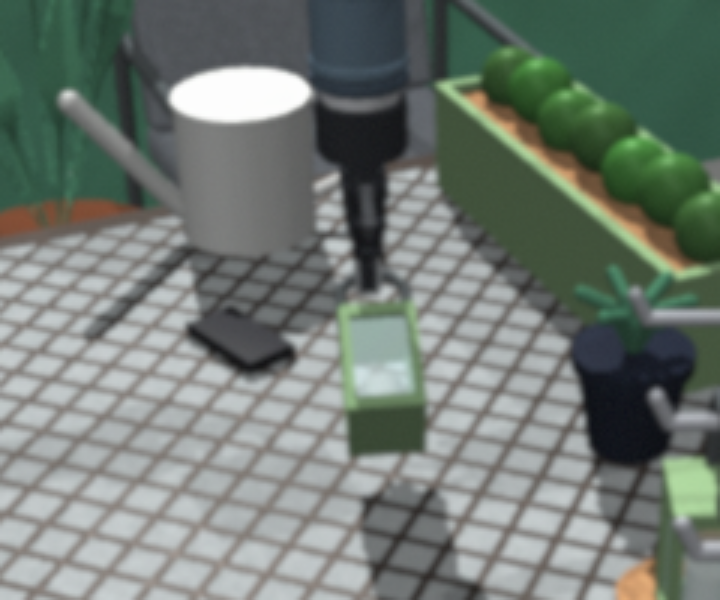

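The side view shows the lantern hanging from the fingers by its loop (370,290), still tilted and just off the table (shadow detached). I'll measure its tilt.

```bash
cat >> h.py <<'E'
def tilt(names=("side","top"),c0=None):
    """lantern points in (along d, across, z) about the tool; prints tilt of the body in the d-z plane"""
    T=toolT(); d=T[:2,1]; x=-T[:2,0]
    for n in names:
        c=camera(n); ms=masks_of(c,"lantern")
        for k in ms[:2]:
            p=pts(c,k["mask"]); q=np.c_[(p[:,:2]-T[:2,3])@d,(p[:,:2]-T[:2,3])@x,p[:,2]]
            q=q[(abs(q[:,0])<.2)&(abs(q[:,1])<.06)&(q[:,2]<T[2,3]+.03)]
            if len(q)<60: continue
            print(n,round(k["conf"],2),len(q),q.min(0).round(3),q.max(0).round(3))
            r=cv2.minAreaRect(q[:,[0,2]].astype(np.float32)); print("  dz rect",np.round(r[0],3),np.round(r[1],3),round(r[2],1))
            r=cv2.minAreaRect(q[:,[1,2]].astype(np.float32)); print("  xz rect",np.round(r[0],3),np.round(r[1],3),round(r[2],1))
            # plane normals of the larger faces, by RANSAC
            g=np.random.default_rng(0)
            for _ in range(2):
                if len(q)<60: break
                best=None
                for _ in range(300):
                    a=q[g.choice(len(q),3,False)]; nn=np.cross(a[1]-a[0],a[2]-a[0]); L=np.linalg.norm(nn)
                    if L<2e-5: continue
                    nn/=L; i=abs((q-a[0])@nn)<.003
                    if best is None or i.sum()>best.sum(): best=i
                w=q[best]; nn=np.linalg.svd(w-w.mean(0))[2][2]; nn*=np.sign(nn[2]) or 1
                print("  plane",nn.round(3),w.mean(0).round(3),best.sum()); q=q[~best]
E
python3 -c "
from h import *
tilt()"
```

```text
side 0.95 1453 [-0.172 -0.029 -0.002] [0.197 0.04  0.14 ]
  dz rect [0.016 0.072] [0.11  0.382] 80.0
  xz rect [0.004 0.068] [0.066 0.144] 2.5
  plane [-0.319 -0.003  0.948] [-0.115  0.004  0.118] 591
  plane [ 0.949 -0.001  0.315] [-0.157  0.002  0.076] 395
top 0.59 1546 [-0.167 -0.031 -0.006] [0.032 0.045 0.144]
  dz rect [-0.069  0.063] [0.182 0.159] 8.0
  xz rect [0.006 0.069] [0.074 0.148] 1.5
  plane [-0.292 -0.007  0.956] [-0.116  0.001  0.117] 723
  plane [-0.298 -0.001  0.955] [-0.107 -0.001  0.125] 307
```

Tilt is only 18°: the full grip holds the bar too tightly for it to swing. I'll lower the base edge to the table and ease the grip so the bar can turn.

Request:
play_rows --plan '[[0,[0,0,0.06],0],[0,[0,0,0.11],0],[0,[0,0,0.11],0],[6,[0,0,0.11],0],[6,[0,0,0.11],0]]'

```text
time_s: 5.0
eef_pos: [0.5431, 0.2742, 0.0717]
eef_rot: [0.0, 0.157, 0.988, 0.0]
wrist_force: [-0.0, -1.2, -2.0]
opening: 0.086
grasp_force: 59.1
```

Request:
play_rows --plan '[[7.5,[0,0,0],0],[7.5,[0,0,0],0]]'

```text
time_s: 5.2
eef_pos: [0.5432, 0.2743, 0.0718]
eef_rot: [0.001, 0.157, 0.988, 0.0]
wrist_force: [-0.4, 0.4, 0.4]
opening: 0.09
grasp_force: 53.1
```

Request:
play_rows --plan '[[8.2,[0,0,0],0],[8.2,[0,0,0],0]]'

```text
time_s: 5.4
eef_pos: [0.5431, 0.2743, 0.0715]
eef_rot: [0.001, 0.157, 0.988, 0.0]
wrist_force: [0.3, 1.8, 0.4]
opening: 0.095
grasp_force: 36.2
```

Request:
play_rows --plan '[[9.1,[0,0,0],0],[9.1,[0,0,0],0]]'

```text
time_s: 5.6
eef_pos: [0.5431, 0.2744, 0.0713]
eef_rot: [0.0, 0.157, 0.988, 0.0]
wrist_force: [0.6, 1.7, 1.0]
opening: 0.109
grasp_force: 16.0
```

```bash
python3 -c "
from h import *
tilt()"
```

```text
side 0.75 1422 [-0.17  -0.029 -0.005] [0.136 0.047 0.095]
  dz rect [-0.017  0.045] [0.097 0.307] 89.5
  xz rect [0.009 0.045] [0.076 0.1  ] 0.5
  plane [-0.33  -0.074  0.941] [-0.115  0.005  0.071] 564
  plane [0.954 0.021 0.3  ] [-0.157  0.002  0.029] 366
top 0.7 1308 [-0.168 -0.031 -0.005] [-0.007  0.039  0.097]
  dz rect [-0.088  0.047] [0.101 0.16 ] 88.3
  xz rect [0.004 0.046] [0.07  0.102] 0.5
  plane [-0.33  -0.018  0.944] [-0.114  0.001  0.072] 632
  plane [-0.325 -0.005  0.946] [-0.117 -0.005  0.076] 281
```

Request:
play_rows --plan '[[9.1,[0,-0.009,-0.015],0],[9.1,[0,-0.0195,-0.031],0],[9.1,[0,-0.033,-0.049],0],[9.1,[0,-0.046,-0.066],0],[9.1,[0,-0.061,-0.082],0],[9.1,[0,-0.0765,-0.097],0],[9.1,[0,-0.0765,-0.097],0]]'

```text
time_s: 6.5
eef_pos: [0.5337, 0.2442, 0.111]
eef_rot: [0.001, 0.157, 0.988, 0.0]
wrist_force: [-0.1, 1.5, 0.6]
opening: 0.103
grasp_force: 15.6
```

```bash
python3 -c "
from h import *
tilt()"
```

```text
side 0.58 1477 [-0.158 -0.029 -0.002] [-0.003  0.037  0.125]
  dz rect [-0.068  0.07 ] [0.168 0.083] 37.3
  xz rect [0.003 0.062] [0.066 0.127] 1.4
  plane [-0.603  0.075  0.795] [-0.107  0.     0.078] 623
  plane [-0.494  0.045  0.868] [-0.113  0.001  0.074] 275
top 0.73 1496 [-0.154 -0.032 -0.007] [0.029 0.046 0.123]
  dz rect [-0.065  0.05 ] [0.175 0.132] 6.3
  xz rect [0.004 0.057] [0.078 0.13 ] 2.6
  plane [-0.558 -0.016  0.829] [-0.107  0.     0.078] 629
  plane [-0.562 -0.013  0.827] [-0.101 -0.002  0.088] 251
```

Request:
play_rows --plan '[[9.1,[0,-0.0165,-0.015],0],[9.1,[0,-0.0335,-0.029],0],[9.1,[0,-0.052,-0.042],0],[9.1,[0,-0.07,-0.054],0],[9.1,[0,-0.089,-0.065],0],[9.1,[0,-0.1085,-0.0745],0],[9.1,[0,-0.129,-0.083],0],[9.1,[0,-0.149,-0.091],0],[9.1,[0,-0.17,-0.098],0],[9.1,[0,-0.191,-0.1035],0]]'

```text
time_s: 7.7
eef_pos: [0.5097, 0.1715, 0.1519]
eef_rot: [0.0, 0.157, 0.988, 0.0]
wrist_force: [-1.2, 3.3, 6.1]
opening: 0.102
grasp_force: 16.1
```

Request:
play_rows --plan '[[9.1,[0,-0.02,-0.005],0],[9.1,[0,-0.043,-0.008],0],[9.1,[0,-0.065,-0.01],0],[9.1,[0,-0.087,-0.011],0],[9.1,[0,-0.11,-0.0105],0],[9.1,[0,-0.131,-0.009],0],[9.1,[0,-0.148,-0.007],0],[9.1,[0,-0.16,-0.006],0],[9.1,[0,-0.16,-0.006],0],[9.1,[0,-0.16,-0.006],0]]'

```text
time_s: 8.7
eef_pos: [0.4894, 0.1101, 0.1538]
eef_rot: [-0.0, 0.157, 0.988, -0.001]
wrist_force: [-1.8, -0.4, 6.7]
opening: 0.111
grasp_force: 16.8
```

```bash
python3 -c "
from h import *
tilt()"
```

```text
side 0.7 1654 [-0.045 -0.029 -0.001] [0.18  0.05  0.171]
  dz rect [0.067 0.085] [0.225 0.172] 0.3
  xz rect [0.01  0.085] [0.078 0.172] 0.8
  plane [-0.998 -0.026  0.062] [-0.034  0.004  0.057] 672
  plane [0.032 0.003 0.999] [-0.007  0.004  0.108] 278
top 0.52 96 [-0.04 -0.03 -0.  ] [-0.027  0.03   0.114]
  dz rect [-0.035  0.057] [0.114 0.008] 86.0
  xz rect [-0.001  0.056] [0.115 0.06 ] 88.7
  plane [-0.993  0.118  0.021] [-0.035 -0.013  0.061] 76
```

Nearly upright (within about 2–3°). I'll open the fingers, let it settle, and rise clear.

Request:
play_rows --plan '[[14,[0,0,0],0],[20,[0,0,0],0],[45,[0,0,0],0],[45,[0,0,0],0],[45,[0,0,-0.05],0],[45,[0,0,-0.15],0],[45,[0,0,-0.25],0],[45,[0,0,-0.25],0],[45,[0,0,-0.25],0],[45,[0,0,-0.25],0]]'

```text
time_s: 9.9
eef_pos: [0.4889, 0.1115, 0.2522]
eef_rot: [-0.001, 0.157, 0.988, -0.0]
wrist_force: [-0.5, -0.0, -0.4]
opening: 0.527
grasp_force: 0.0
```

Run:
```python
from h import *
np.set_printoptions(precision=3,suppress=True)
print(get_obs()["time_s"]); tilt(("side",))
c,Tc,T=wrist(); save(c,"w3"); print(T)
P=pts(c,None,Tc); d=T[:2,1]; x=-T[:2,0]
q=np.c_[(P[:,:2]-T[:2,3])@d,(P[:,:2]-T[:2,3])@x,P[:,2]]
q=q[(abs(q[:,0])<.1)&(abs(q[:,1])<.1)]
for lo,hi in((.1,.115),(.155,.18)):
    w=q[(q[:,2]>lo)&(q[:,2]<hi)]; print(lo,len(w),w.min(0),w.max(0),np.median(w,0),cv2.minAreaRect(w[:,:2].astype(np.float32)))
# hook0 / rack from wide top view
c=camera("top"); P=pts(c)
# bar-top plane points -> rack yaw, and hook0 axis
dy=np.array([.407,.913])
m=(P[:,2]>.226)&(P[:,2]<.238)&(P[:,0]>.5)&(P[:,0]<.8)&(P[:,1]>-.45)&(P[:,1]<.02)
b=P[m]
for _ in range(5):
    cen=b[:,:2].mean(0); dy=np.linalg.svd(b[:,:2]-cen,full_matrices=False)[2][0]; dy*=np.sign(dy[1])
    n=np.array([dy[1],-dy[0]]); b=b[abs((b[:,:2]-cen)@n)<.0165]
cen=cv2.minAreaRect(b[:,:2].astype(np.float32)); print("bar",cen,dy,len(b), np.ptp(b[:,:2]@n))
o=np.array(cen[0]); h=P[(P[:,2]>.236)&(P[:,2]<.275)]; h=np.c_[(h[:,:2]-o)@n,(h[:,:2]-o)@dy,h[:,2]]
h=h[(h[:,0]<-.02)&(h[:,0]>-.13)]
for y0 in(.13,0,-.13):
    w=h[abs(h[:,1]-y0)<.015]; print(y0,len(w),w.min(0),w.max(0),np.median(w,0))
    t=w[w[:,2]>.255]; print("   tip",t.mean(0) if len(t) else None)
for X in(-.072,):
    print("hook0",o+n*X+dy*.13)
```

```text
9.9
side 0.57 1698 [-0.046 -0.028 -0.004] [0.198 0.038 0.171]
  dz rect [0.043 0.027] [0.154 0.274] 50.7
  xz rect [0.005 0.083] [0.066 0.174] 0.3
  plane [-0.999  0.044  0.025] [-0.037  0.002  0.052] 669
  plane [-0.02  -0.018  1.   ] [-0.014  0.004  0.107] 310
[[-0.951  0.31  -0.003  0.489]
 [ 0.31   0.951  0.     0.111]
 [ 0.003 -0.001 -1.     0.252]
 [ 0.     0.     0.     1.   ]]
0.1 5108 [-0.039 -0.03   0.101] [0.023 0.033 0.115] [-0.002 -0.001  0.108] ((-0.0080906692892313, 0.001440608873963356), (0.06272467225790024, 0.061513595283031464), 89.9153060913086)
0.155 1319 [-0.013 -0.029  0.155] [-0.003  0.033  0.172] [-0.008 -0.004  0.169] ((-0.00843759160488844, 0.002141570672392845), (0.062381450086832047, 0.009773259051144123), 89.32960510253906)
bar ((0.6534430384635925, -0.22424201667308807), (0.41900327801704407, 0.031711556017398834), 65.80323028564453) [0.408 0.913] 2594 0.03229621023475593
0.13 188 [-0.117  0.125  0.238] [-0.023  0.135  0.265] [-0.069  0.129  0.244]
   tip [-0.112  0.13   0.26 ]
0 241 [-0.117 -0.015  0.236] [-0.02   0.015  0.263] [-0.071 -0.     0.245]
   tip [-0.096 -0.     0.258]
-0.13 250 [-0.117 -0.144  0.238] [-0.022 -0.116  0.265] [-0.072 -0.129  0.246]
   tip [-0.097 -0.129  0.259]
hook0 [ 0.641 -0.076]
```

Standing upright and free, which completes the first stage. Next I'll regrip the loop on its outer side bar (28 mm off centre), leaving the middle clear for the hook.

Request:
play_rows --plan '[[45,[-0.075,-0.021,0],0],[45,[-0.075,-0.021,0.1],0],[45,[-0.075,-0.021,0.2],0],[45,[-0.075,-0.021,0.28],0],[45,[-0.075,-0.021,0.302],0],[45,[-0.075,-0.021,0.302],0],[0,[-0.075,-0.021,0.302],0],[0,[-0.075,-0.021,0.302],0],[0,[-0.075,-0.021,0.302],0],[0,[-0.075,-0.021,0.302],0]]'

```text
time_s: 11.1
eef_pos: [0.5172, 0.0938, 0.1347]
eef_rot: [0.002, 0.157, 0.988, -0.0]
wrist_force: [-0.5, -2.2, 6.2]
opening: 0.097
grasp_force: 58.8
```

Request:
play_rows --plan '[[0,[0,0,-0.02],0],[0,[0,0,-0.05],0],[0,[0,0,-0.1],0],[0,[0,0,-0.15],0],[0,[0,0,-0.2],0],[0,[0,0,-0.25],0],[0,[0,0,-0.3],0],[0,[0,0,-0.35],0],[0,[0,0,-0.38],0],[0,[0,0,-0.38],0]]'

```text
time_s: 12.1
eef_pos: [0.5166, 0.0943, 0.2869]
eef_rot: [0.002, 0.157, 0.988, 0.0]
wrist_force: [1.8, -0.1, -3.3]
opening: 0.092
grasp_force: 58.5
```

Run:
```python
from h import *
c=camera("side"); im=c["image"][80:330,200:500,::-1]; cv2.imwrite("pics/s4.png",cv2.resize(im,None,fx=2.4,fy=2.4))
tilt(("side","top"))
```

```text
side 0.98 1765 [-0.039 -0.06   0.149] [0.034 0.003 0.315]
  dz rect [-0.002  0.232] [0.166 0.071] 88.9
  xz rect [-0.029  0.232] [0.062 0.166] 0.3
  plane [-0.995  0.104  0.006] [-0.027 -0.033  0.206] 770
  plane [ 0.997 -0.071  0.001] [-0.031 -0.021  0.207] 371
top 0.83 226 [-0.034 -0.06   0.15 ] [ 0.029 -0.002  0.315]
  dz rect [-0.003  0.231] [0.168 0.06 ] 84.7
  xz rect [-0.031  0.233] [0.165 0.058] 89.9
  plane [-0.007  0.007  1.   ] [ 0.02  -0.044  0.256] 111
  plane [-0.965 -0.232  0.118] [-0.021 -0.029  0.221] 66
```

View pics/s4.png

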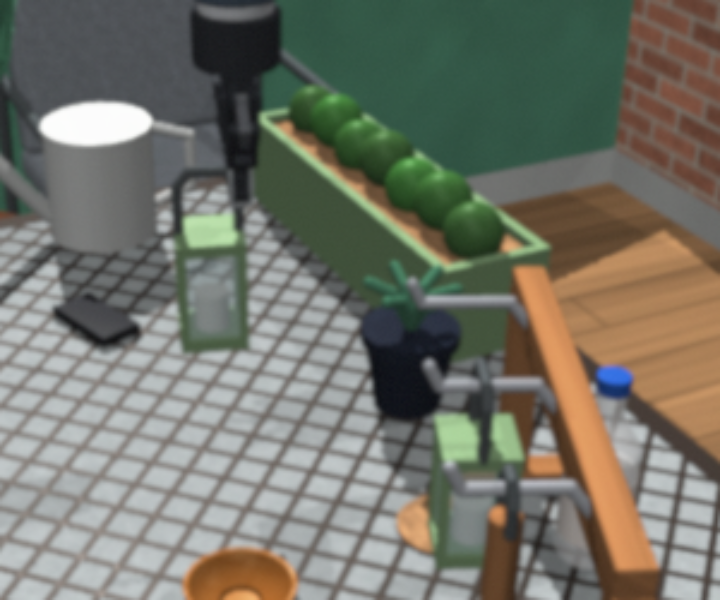

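The lantern hangs upright in the grip, held by one side of its loop (240,190). Hook0's tip is at (415,290). I'll turn first so the loop bar runs along the rack's y.

Request:
play_rows --plan '[[0,[0,0,0],-0.04],[0,[0,0,0],-0.08],[0,[0,0,0],-0.12],[0,[0,0,0],-0.16],[0,[0,0,0],-0.2],[0,[0,0,0],-0.24],[0,[0,0,0],-0.28],[0,[0,0,0],-0.32],[0,[0,0,0],-0.35],[0,[0,0,0],-0.36]]'

```text
time_s: 13.35
eef_pos: [0.5152, 0.0942, 0.2835]
eef_rot: [-0.001, -0.398, 0.917, 0.001]
wrist_force: [0.2, 0.1, -3.6]
opening: 0.096
grasp_force: 58.5
```

Request:
play_rows --plan '[[0,[0,0,0],-0.03],[0,[0,0,0],-0.06],[0,[0,0,0],-0.09],[0,[0,0,0],-0.105],[0,[0,0,0],-0.105],[0,[0,0,0],-0.105],[0,[0,0,0],-0.105],[0,[0,0,0],-0.105]]'

```text
time_s: 14.15
eef_pos: [0.5156, 0.0942, 0.2845]
eef_rot: [-0.0, -0.542, 0.84, 0.0]
wrist_force: [-1.4, 0.8, -3.7]
opening: 0.094
grasp_force: 58.5
```

```bash
cat >> h.py <<'E'
H0=np.array([.641,-.076]); N=np.array([.913,-.408]); DY=np.array([.408,.913])
def inrack():
    """held lantern's body and TCP in hook0 frame"""
    T=toolT(); f=lambda p:np.stack([(p[...,:2]-H0)@N,(p[...,:2]-H0)@DY,p[...,2]],-1)
    print("tcp in hook0",f(T[:3,3]).round(4),"tool y in rack",T[:2,1]@N,T[:2,1]@DY)
    for n in("side","top"):
        c=camera(n)
        for k in masks_of(c,"lantern")[:2]:
            q=f(pts(c,k["mask"])); t=f(T[:3,3]); q=q[(abs(q[:,0]-t[0])<.09)&(abs(q[:,1]-t[1])<.1)&(q[:,2]>.07)]
            if len(q)>60:
                print(n,round(k["conf"],2),len(q),np.percentile(q,1,axis=0).round(3),np.percentile(q,99,axis=0).round(3),"z",q[:,2].max().round(3))
                z=q[:,2]; 
                for a,b in((-1,t[2]-.05),(t[2]-.015,9)):
                    w=q[(z>a)&(z<b)]
                    if len(w)>20: r=cv2.minAreaRect(w[:,:2].astype(np.float32)); print("   ",len(w),np.round(r[0],3),np.round(r[1],3),round(r[2],1))
E
python3 -c "
from h import *
inrack()"
```

```text
tcp in hook0 [-0.1839  0.1042  0.2845] tool y in rack -1.0000031158785916 0.00516541798818998
side 0.88 1814 [-0.214  0.041  0.151] [-0.154  0.104  0.318] z 0.321
    1037 [-0.184  0.048] [0.062 0.016] 1.4
    155 [-0.184  0.071] [0.062 0.009] 88.9
top 0.76 523 [-0.216  0.042  0.159] [-0.155  0.078  0.322] z 0.569
    107 [-0.186  0.054] [0.024 0.06 ] 88.0
    74 [-0.192  0.044] [0.049 0.016] 55.9
```

Request:
play_rows --plan '[[0,[0.06,0,0],0],[0,[0.12,0,0.02],0],[0,[0.16,0,0.04],0],[0,[0.18,0,0.06],0],[0,[0.18,-0.03,0.08],0],[0,[0.18,-0.07,0.09],0],[0,[0.18,-0.1,0.09],0],[0,[0.18,-0.12,0.09],0],[0,[0.18,-0.12,0.09],0],[0,[0.18,-0.12,0.09],0]]'

```text
time_s: 15.35
eef_pos: [0.5297, 0.0091, 0.2488]
eef_rot: [-0.0, -0.542, 0.84, 0.0]
wrist_force: [0.1, -0.9, -3.9]
opening: 0.095
grasp_force: 58.7
```

```bash
python3 -c "
from h import *
inrack()
c=camera('side'); im=c['image'][130:310,270:480,::-1]; cv2.imwrite('pics/s5.png',cv2.resize(im,None,fx=3,fy=3))"
```

```text
tcp in hook0 [-0.1364  0.0322  0.2488] tool y in rack -1.0000071421207943 0.004306576819935681
side 0.69 1918 [-0.166 -0.031  0.115] [-0.106  0.03   0.282] z 0.285
    1076 [-0.136 -0.025] [0.061 0.015] 0.1
    174 [-0.136 -0.006] [0.056 0.01 ] 88.7
top 0.68 285 [-0.202 -0.031  0.117] [-0.111  0.029  0.626] z 0.627
    73 [-0.148 -0.007] [0.025 0.086] 44.4
    30 [-0.166 -0.018] [0.063 0.062] 58.1
```

View pics/s5.png

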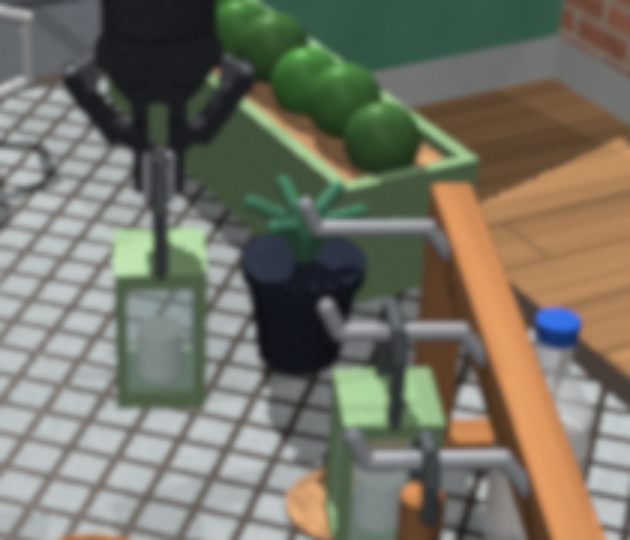

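Loop centred on the hook line (rack y ≈ 0), base 115 mm high, so the tip will pass through the opening. I'll slide it on slowly.

Request:
play_rows --plan '[[0,[0,-0.03,0],0],[0,[0,-0.07,0],0],[0,[0,-0.11,0],0],[0,[0,-0.15,0],0],[0,[0,-0.19,0],0],[0,[0,-0.23,0],0],[0,[0,-0.27,0],0],[0,[0,-0.31,0],0],[0,[0,-0.34,0],0],[0,[0,-0.34,0],0]]'

```text
time_s: 16.6
eef_pos: [0.6551, -0.0484, 0.2481]
eef_rot: [0.0, -0.542, 0.841, -0.0]
wrist_force: [-0.6, 0.0, -2.9]
opening: 0.096
grasp_force: 58.7
```

```bash
python3 -c "
from h import *
inrack()"
```

```text
tcp in hook0 [0.0016 0.0309 0.2481] tool y in rack -1.0000017562642511 0.0053952610872967655
side 0.7 1424 [-0.029 -0.033  0.117] [0.032 0.029 0.282] z 0.284
    549 [ 0.002 -0.001] [0.062 0.066] 0.3
    240 [ 0.002 -0.002] [0.049 0.045] 49.9
top 0.6 299 [-0.052 -0.01   0.154] [0.015 0.03  0.332] z 0.34
    56 [-0.028  0.011] [0.006 0.04 ] 8.8
    62 [-0.024  0.008] [0.076 0.025] 1.4
```

Request:
play_rows --plan '[[0,[0,0,0.02],0],[0,[0,0,0.04],0],[0,[0,0,0.055],0],[0,[0,0,0.062],0],[0,[0,0,0.067],0],[0,[0,0,0.07],0],[0,[0,0,0.07],0]]'

```text
time_s: 17.5
eef_pos: [0.6537, -0.0473, 0.2207]
eef_rot: [0.0, -0.542, 0.84, -0.0]
wrist_force: [0.1, -1.1, -3.5]
opening: 0.096
grasp_force: 58.7
```

Request:
play_rows --plan '[[0,[0,0,0.003],0],[0,[0,0,0.006],0],[0,[0,0,0.006],0],[0,[0,0,0.006],0]]'

```text
time_s: 17.9
eef_pos: [0.654, -0.0474, 0.2191]
eef_rot: [0.0, -0.542, 0.84, -0.0]
wrist_force: [-0.5, 0.7, 0.7]
opening: 0.093
grasp_force: 59.4
```

Weight is on the hook. Now I'll release gently and rise.

Request:
play_rows --plan '[[10,[0,0,0],0],[14,[0,0,0],0],[24,[0,0,0],0],[34,[0,0,0],0],[34,[0,0,0],0],[34,[0,0,-0.04],0],[34,[0,0,-0.1],0],[34,[0,0,-0.2],0],[34,[0,0,-0.3],0],[34,[0,0,-0.35],0]]'

```text
time_s: 18.9
eef_pos: [0.6548, -0.0475, 0.3647]
eef_rot: [0.003, -0.542, 0.84, -0.003]
wrist_force: [0.6, 0.6, 0.7]
opening: 0.398
grasp_force: 0.0
```

Request:
play_rows --plan '[[34,[0,0.1,-0.05],0],[34,[0,0.2,-0.05],0],[34,[0,0.3,-0.05],0],[34,[0,0.4,-0.05],0],[34,[0,0.4,-0.05],0],[34,[0,0.4,-0.05],0],[34,[0,0.4,-0.05],0],[34,[0,0.4,-0.05],0],[34,[0,0.4,-0.05],0],[34,[0,0.4,-0.05],0]]'

```text
time_s: 19.9
eef_pos: [0.5083, 0.0184, 0.3779]
eef_rot: [-0.0, -0.542, 0.84, 0.0]
wrist_force: [0.5, -0.9, -0.3]
opening: 0.4
grasp_force: 0.0
```

Run:
```python
from h import *
for i in range(2):
    c=camera("side"); 
    for l in("lantern","twin","trowel"):
        for k in masks_of(c,l)[:2]:
            p=pts(c,k["mask"]); q=np.c_[(p[:,:2]-H0)@N,(p[:,:2]-H0)@DY,p[:,2]]
            print(l,round(k["conf"],2),np.percentile(q,[3,50,97],axis=0).round(3).tolist())
im=c['image'][130:310,270:480,::-1]; cv2.imwrite('pics/s6.png',cv2.resize(im,None,fx=3,fy=3))
```

```text
lantern 0.91 [[-0.031, -0.033, 0.092], [-0.011, -0.022, 0.189], [0.024, 0.029, 0.252]]
lantern 0.74 [[-0.219, -0.363, 0.007], [-0.167, -0.34, 0.056], [-0.129, -0.286, 0.09]]
twin 0.91 [[-0.028, -0.163, 0.091], [-0.004, -0.155, 0.185], [0.029, -0.104, 0.251]]
trowel 0.61 [[-0.011, -0.287, 0.045], [0.0, -0.269, 0.17], [0.014, -0.159, 0.252]]
lantern 0.81 [[-0.031, -0.033, 0.091], [-0.009, -0.023, 0.189], [0.029, 0.029, 0.252]]
twin 0.97 [[-0.028, -0.163, 0.087], [-0.005, -0.154, 0.183], [0.029, -0.092, 0.252]]
trowel 0.56 [[-0.01, -0.288, 0.057], [0.0, -0.27, 0.172], [0.011, -0.247, 0.252]]
trowel 0.22 [[-0.067, -0.43, 0.005], [-0.003, -0.383, 0.017], [0.09, -0.339, 0.021]]
```

View pics/s6.png

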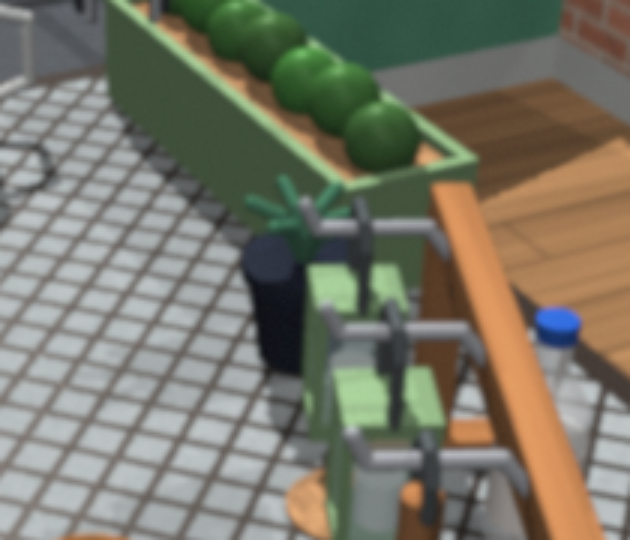

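The lantern hangs on hook0 (loop at 362,230), centred and upright. The twin and trowel are unmoved and the arm is clear. A short wait to settle, then hand in.

Request:
play_rows --plan '[[34,[0,0,0],0],[34,[0,0,0],0],[34,[0,0,0],0],[34,[0,0,0],0],[34,[0,0,0],0],[34,[0,0,0],0],[34,[0,0,0],0],[34,[0,0,0],0],[34,[0,0,0],0],[34,[0,0,0],0]]'

```text
time_s: 21.3
eef_pos: [0.5079, 0.0187, 0.3783]
eef_rot: [0.0, -0.542, 0.84, -0.0]
wrist_force: [-0.3, -0.6, 0.1]
opening: 0.4
grasp_force: 0.0
```

```bash
python3 -c "
from bench import *
print(hand_in())"
```

```text
the job is handed in; nothing more can be done
None
```

I stood the green lantern upright, let go of it, then hung it by its loop on the free hook (hook0). The last camera check before hand-in showed it upright and centred on the hook, with the twin and trowel still in place; the job is handed in, but no verdict came back.

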